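Close the clamshell press jig on a sleeve and hold it shut with the locking pin

TASK

Slide the brass sleeve right down onto the steel gauge post of the blue clamshell jig and let go of it, then swing the jig's lid shut over it. Then take the locking pin from its wooden stand, push it down through the lid's hole into the hole in the base until its collar sits on the lid, and finish while still gripping the pin's knob and pressing it firmly down, so that the lid stays pressed on the sleeve. Leave the mixing cup and the brush alone.

Things in the scene. Friction and masses are not known exactly. Their poses are not given: they have to be found in the camera images.
- jig: blue base of the clamshell jig, fixed, 170 (x) x 100 (y) x 20 mm; origin: centre of its underside on the table; x points from the free end (near the robot) to the hinge end, z up. Gauge post at its centre, guide hole 55 mm towards -x, hinge axis (along y) 75 mm towards +x, 49 mm high. Two brass stops, 10 mm wide, 23.5 mm high, at x -70, y +-42 mm
- jig_post (a point): point on the axis of the steel gauge post at the seat of the sleeve, 20.5 mm above the table; the post is 16 mm in diameter and rises 17.5 mm above this point with a chamfered top
- jig_hole (a point): centre of the mouth of the 15 mm vertical guide hole through the base, at the base's top, 20 mm above the table
- lid_hinge (a point): middle of the lid's hinge axis, 49 mm above the table; the axis runs along the jig's y
- jig_lid (a joint): lid angle, rad: 0 shut (level), 1.57 upright, 1.9 leaning back (stop). Aluminium plate 100 mm wide, 10 mm thick, reaching 155 mm from the hinge axis towards the jig's -x when shut, plus a red thumb tab 34 mm wide, 20 mm out. Hinge in mid thickness: shut, underside 44 mm and top 54 mm above the table. Stiff hinge (0.25 N m): the lid stays where it is left
- lid_hole (a point): centre of the mouth of the 16 mm hole through the lid, on the lid's outer face (the top when shut), 130 mm from the hinge axis; it lies over the guide hole when the lid is shut
- sleeve: brass sleeve, a ring standing upright on the table, 34 mm outside, 20 mm bore, 24 mm tall; origin at the centre of its lower face, z along its axis; seated on the post its top just meets the shut lid
- pin_stand: light wooden block 50 x 50 x 56 mm tall that holds the pin upright in a 15 mm hole 52 mm deep; fixed; origin at the centre of its underside
- pin: locking pin upright in the wooden stand, 92 mm long, about 80 g; origin: centre of its tip (lower end), z along the pin to the knob. Steel shank 12 mm diameter, chamfered tip, 0 to 50 mm; collar 30 mm diameter, 50 to 56 mm; round black knob 22 mm diameter, 56 to 92 mm, to grip. In the stand the collar rests on its top, the tip 6 mm above the table
- mixing_cup: white mixing cup, 64 mm across, 60 mm tall, a bystander at the back; origin at the centre of its underside
- brush: paint brush with wooden handle, 219 mm long, 56 mm wide, 14 mm thick, lying flat near the front edge, a bystander; origin at the centre of its underside

How it is judged:
By the outcome, as a careful person would: the job done as asked, in the order asked, and still so for the second after the job is handed in, while the arm keeps its last pose, push and grip.
It also fails if it takes over 72 s, if anything falls off the work surface, if the arm or the gripper's body presses on something with over 40 N, if the wrist force passes 120 N, or if a joint passes its speed limit or range.

ROBOT

A 7-joint arm with a two-finger parallel gripper is mounted at the origin on a cart in front of the work surface, level with it; the furniture and walls round the work are solid. World frame = base frame: x ahead of the robot, y to its left, z up, the work surface at z = 0. Lengths are in m, angles in degrees, forces in N, time in s.
With the tool pointing down it reaches from about 0.425 to 0.925 m from the base axis. Payload 6.8 kg.
Tool frame: the origin (TCP) lies midway between the tips of the shut fingers; the grasp point (between the pads) lies manip.hold_point_z behind it (manip.hold_point_z is the distance from the TCP to the grasp point, in m); x points along the fingers, y is the direction in which the jaws open and shut, and the axes are right-handed (so a half turn about x gives the same grasp; the last joint's range is limited). The gripper opens to 88 mm and grips with 3 to 60 N. Pads are 20 mm wide; open, the fingers measure 115 mm over their backs; the gripper's body (75 mm by 178 mm) begins 61 mm behind the grasp point.
Start: joints at [-78.501, 27.33, 1.283, 89.118, -0.659, 63.558, -4.761], TCP at [0.205, 0.643, 0.223] pointing down, gripper open.
Joint ranges: [-169.35, 169.35], [-19.33, 120.38], [-80.79, 83.38], [13.8, 139.57], [-78.32, 258.32], [9.67, 109.79], [-169.56, 169.56]. Speed limits (degrees/s): [136.94, 136.94, 180, 180, 180, 180, 180].

INTERFACE

Orientations are given as [roll, pitch, yaw] about the fixed x, y, z axes, in that order (R = Rz(yaw) Ry(pitch) Rx(roll)).
In Python, from plant import manip gives the robot as it stands.
- The arm moves only by the tool drive_tool, never from a script. Its argument "plan" is a list that holds one entry, the list of rows, each a list of 5 numbers: the shift along the world's x, y, z scaled (see below), then the turn about the world's z scaled (see below), then the opening, from -1 (shut) to 1 (fully open), so that 0 is half open. In form: [[[dx, dy, dz, roll, fingers], ...]]. A call has 1 to 5 rows; each row shifts and turns the commanded pose from where the row before left it; what a row does not reach is not made up. The controller multiplies each number of a shift by 0.02 m and each number of a turn by 5 degrees. A row lasts 1/12 s, in which the tool goes at most 41.7 mm and 7.16 degrees, less where a joint would pass 70% of its speed; a pose out of reach is approached as far as the arm can. A call with a number of a shift or a turn outside -1 to 1 is refused whole. A call with a gripper value outside its range is refused whole. The fingers move at their own pace and stop on an object; "newtons" is the grip in N (left out, the last holds). Time passes only in rows, so rows that do not move let the fingers close. It gives the time, the measured TCP pose, the force and the opening at its end, in the units of the state.
- manip.observe(): the state, without advancing time (a new reading comes with each control period).
- manip.get_image(name): name is "side" or "top"; returns a dict with "color" (480x640x3 uint8, red, green, blue), "camera_matrix" (3x3 intrinsics, pixels), "dist" ([k1, k2, p1, p2, k3] as OpenCV has them; the pictures are not rectified), "R" (3x3) and "t" (3): a world point X has camera coordinates R X + t. Camera axes: x right, y down, z forward; pixel columns grow to the right and rows downward; lengths in m; the calibration is good to about 2 mm. A picture is of the moment at which its call begins. There is no depth.
- manip.close_job(): hands the job in, once; it reports no verdict.
Trained networks look in a picture, given as the dict that the camera call returned (one of the last four; its "shot" number tells which), for a name from the list of things; names that differ only in an ending like _2 or _b are one class to them, and where a whole thing is asked for, a point or a joint stands for the part that bears it (a point fixed in the world has none). Each returns a list of dicts, best first, with "confidence" (0 to 1); they miss things now and then, are a little off and sometimes report something else, mostly with a low value. They report only what shows in the picture. A call takes as long as a camera call.
- manip.find_in(name, picture): "pixel" ([column, row] in pixels, amid what is visible of it).
The state is a dict: "t": time; "joints": joint angles; "dq": joint speeds; "tau": joint torques, N m; "ee_pos": TCP position; "orientation": TCP orientation; "contact_force": force on the tool from outside, world axes, zero at the start; "wrist_torque": the same for the moment, N m; "finger_gap": finger opening in m.
Only numpy, scipy, OpenCV 4.12 (cv2) and the standard library are available. Lean on these libraries where they do the work, as an engineer would, in place of code of your own. Each camera call takes 0.05 s, during which the arm holds its last target. There are 200 camera calls.

## Working session

There is one attempt and no reset: what is moved stays moved. The work goes in short steps, Python scripts to look and compute and a tool call to move; the robot and the scene stay as the last step left them, time stands still between calls to the robot, and variables do not carry over. Pictures are saved under pics/ and viewed, about 8 in all and at most 12, crops included, and the job is handed in when it is done.

Besides the shell and the picture viewer there is one more tool, called after ">>>" in YAML: its name, and indented under it one key for each argument. drive_tool: Moves the arm, as the interface text tells. Shifts and turns lie within -1 to 1; 1 stands for 0.02 m of shift or 5 degrees of turn. Its arguments: {"type":"object","properties":{"plan":{"type":"array","items":{"type":"array","items":{"type":"array","items":{"type":"number"}}}},"newtons":{"type":"number"}},"required":["plan"]}

```bash
ls; mkdir -p pics; cat > h.py <<'E'
import numpy as np, cv2
from plant import manip
def snap(cam,fn=None):
    p=manip.get_image(cam)
    if fn: cv2.imwrite('pics/'+fn,p['color'][:,:,::-1])
    return p
def ray(p,px):
    K=np.array(p['camera_matrix']);d=np.array(p['dist'],float)
    u=cv2.undistortPoints(np.array([[px]],float),K,d)[0,0]
    R=np.array(p['R']);t=np.array(p['t'])
    return -R.T@t, R.T@np.array([u[0],u[1],1])
def atz(p,px,z):
    c,d=ray(p,px); return c+d*(z-c[2])/d[2]
def proj(p,X):
    r,_=cv2.Rodrigues(np.array(p['R']))
    return cv2.projectPoints(np.array(X,float).reshape(-1,3),r,np.array(p['t'],float),np.array(p['camera_matrix']),np.array(p['dist'],float))[0][:,0]
def tri(rs):
    A=np.zeros((3,3));b=np.zeros(3)
    for c,d in rs:
        d=d/np.linalg.norm(d);M=np.eye(3)-np.outer(d,d);A+=M;b+=M@c
    return np.linalg.solve(A,b)
E
python3 - <<'E'
from h import *
np.set_printoptions(precision=4,suppress=True)
o=manip.observe();print(o);print(manip.hold_point_z)
ps={c:snap(c,c+'0.png') for c in('side','top')}
for c,p in ps.items():
    print(c,-np.array(p['R']).T@p['t'])
    for n in['jig','jig_post','jig_hole','lid_hinge','lid_hole','jig_lid','sleeve','pin_stand','pin','mixing_cup','brush']:
        f=manip.find_in(n,p); print(n,[(np.round(x['pixel'],1).tolist(),round(x['confidence'],2)) for x in f[:2]], atz(p,f[0]['pixel'],0.02) if f else '')
E
```

```text
pics
{'t': 0.0, 'joints': array([-78.5   ,  27.3739,   1.2799,  89.1748,  -0.6595,  63.5566,
        -4.7611]), 'dq': array([ 0.0106, -0.0242,  0.0731, -0.0363,  0.1069, -0.0295,  0.0139]), 'tau': array([ -0.0004, -58.286 ,   1.5343, -27.261 ,  -0.0545,   0.0169,
         0.0002]), 'ee_pos': array([0.205 , 0.6425, 0.2217]), 'orientation': array([ -86.1121,   89.902 , -103.8046]), 'contact_force': array([0.1785, 0.0551, 0.0361]), 'wrist_torque': array([0.0329, 0.0081, 0.023 ]), 'finger_gap': 0.08777734923126586}
0.0187
side [ 0.0444 -0.6544  0.58  ]
jig [([308.6, 249.1], 0.81)] [0.58   0.1923 0.02  ]
jig_post [([307.9, 248.8], 0.93)] [0.5796 0.194  0.02  ]
jig_hole [([306.9, 256.1], 0.93)] [0.5629 0.1719 0.02  ]
lid_hinge [([307.4, 253.0], 0.75)] [0.57   0.1811 0.02  ]
lid_hole [([322.4, 197.8], 0.58)] [0.734  0.3708 0.02  ]
jig_lid [([307.5, 256.2], 0.65), ([320.4, 199.9], 0.59)] [0.5636 0.1709 0.02  ]
sleeve [([211.6, 243.7], 0.63)] [0.4395 0.3218 0.02  ]
pin_stand [([320.6, 309.8], 0.71)] [0.4862 0.014  0.02  ]
pin [([321.6, 293.9], 0.66)] [0.5135 0.0511 0.02  ]
mixing_cup [([441.1, 239.9], 0.85), ([307.9, 251.9], 0.25)] [0.807  0.0711 0.02  ]
brush [([180.3, 283.5], 0.59), ([321.1, 312.2], 0.32)] [0.333  0.2218 0.02  ]
top [0.3903 0.1793 1.0962]
jig [([306.9, 272.3], 0.9)] [0.5367 0.1701 0.02  ]
jig_post [([308.0, 270.4], 0.81)] [0.5405 0.168  0.02  ]
jig_hole [([307.4, 271.9], 0.78)] [0.5375 0.1692 0.02  ]
lid_hinge [([308.4, 275.4], 0.8)] [0.5305 0.1672 0.02  ]
lid_hole [([309.1, 231.2], 0.85)] [0.6195 0.1653 0.02  ]
jig_lid [([306.0, 232.2], 0.75)] [0.6175 0.1715 0.02  ]
sleeve [] 
pin_stand [([397.0, 306.6], 0.79)] [ 0.4677 -0.0061  0.02  ]
pin [([402.9, 299.8], 0.51)] [ 0.4809 -0.0182  0.02  ]
mixing_cup [([374.5, 148.4], 0.64)] [0.7947 0.0284 0.02  ]
brush [([271.5, 370.4], 0.77)] [0.3474 0.2391 0.02  ]
```

View pics/side0.png

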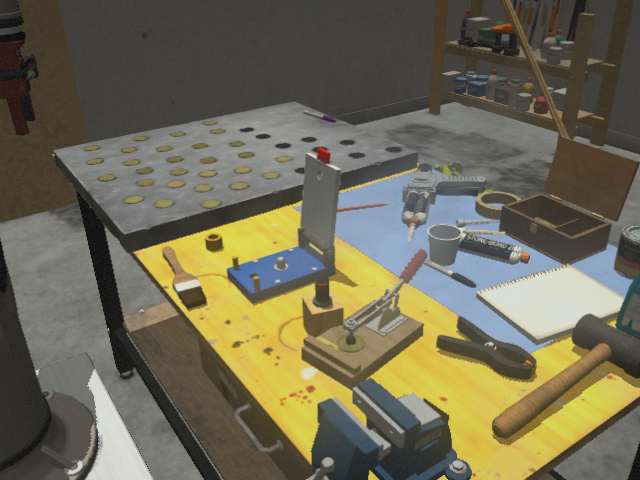

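View pics/top0.png

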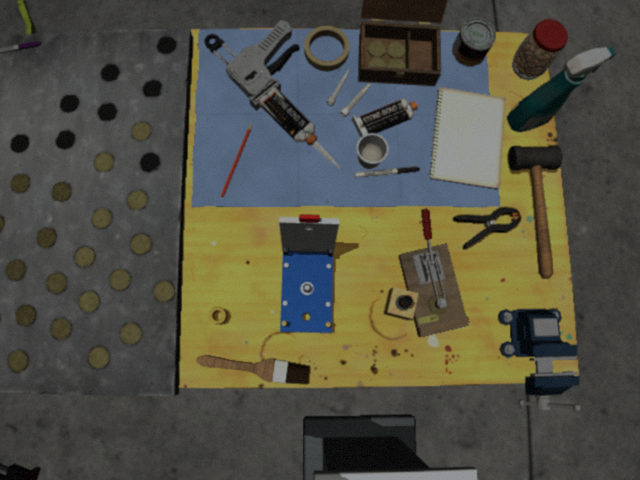

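The side view shows the jig with its lid upright: post at about (281,264), sleeve at (214,242), pin in its stand at (322,295). In the top view the post is at (307,288), the sleeve at (220,316) and the pin knob at (404,302). I'll enlarge these areas to measure them.

```bash
python3 - <<'E'
import cv2
a=cv2.imread('pics/top0.png')[200:350,200:430];b=cv2.imread('pics/side0.png')[145:345,190:360]
cv2.imwrite('pics/topc.png',cv2.resize(a,(782,510),interpolation=cv2.INTER_CUBIC)) #3.4x
cv2.imwrite('pics/sidec.png',cv2.resize(b,(510,600),interpolation=cv2.INTER_CUBIC)) #3x
E
```

```text
(no output)
```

View pics/topc.png

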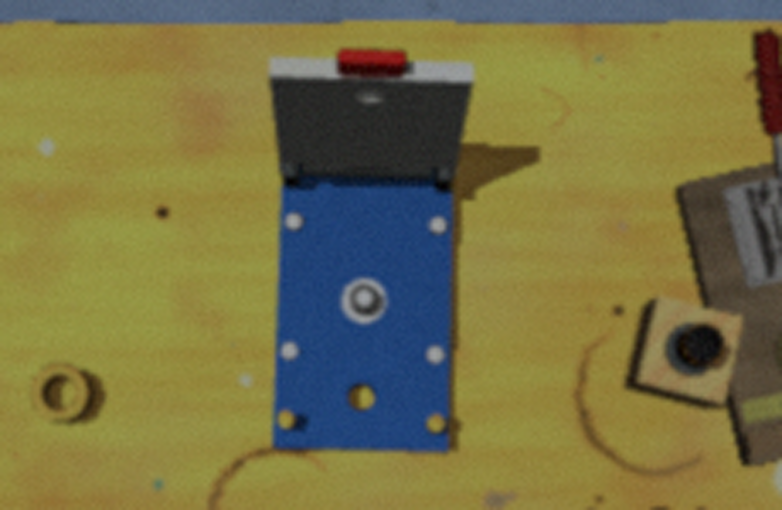

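View pics/sidec.png

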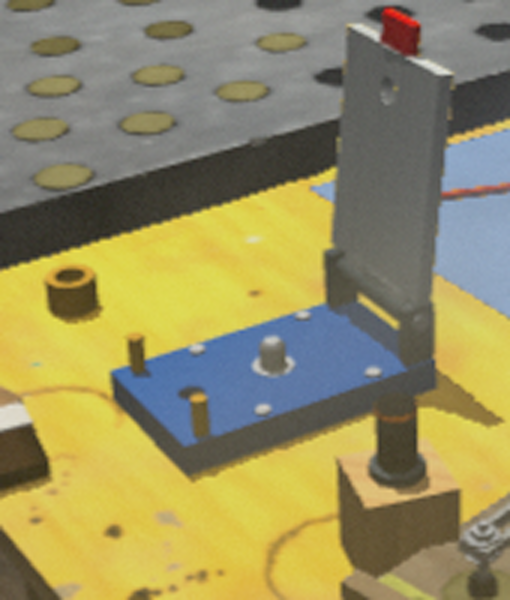

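```bash
python3 - <<'E'
from h import *
from scipy.spatial.transform import Rotation as Ro
from scipy.optimize import least_squares
np.set_printoptions(precision=4,suppress=True)
o=manip.observe();print(Ro.from_euler('xyz',o['orientation'],degrees=True).as_matrix())
T=snap('top');S=snap('side')
ft=lambda u,v:[(u+.5)/3.4-.5+200,(v+.5)/3.4-.5+200]
fs=lambda u,v:[(u+.5)/3-.5+190,(v+.5)/3-.5+145]
J=[((0,0,.038),T,ft(364,298)),((0,0,.0205),T,ft(364,301)),((-.055,0,.02),T,ft(361,397)),((-.085,.05,.02),T,ft(274,447)),((-.085,-.05,.02),T,ft(450,449)),
((-.07,.042,.0435),T,ft(287,418)),((-.07,-.042,.0435),T,ft(436,422)),
((0,0,.0205),S,fs(272,365)),((-.055,0,.02),S,fs(191,392)),((-.085,.05,.02),S,fs(112,374)),((-.085,-.05,.02),S,fs(186,445)),((-.07,.042,.0435),S,fs(135,337)),((-.07,-.042,.0435),S,fs(199,397)),((0,0,.038),S,fs(273,340))]
def res(q,full=False,cams=(T,S)):
    c,s=np.cos(q[2]),np.sin(q[2]);r=[]
    for X,p,px in J:
        if any(p is k for k in cams):
            r.append(proj(p,[q[0]+c*X[0]-s*X[1],q[1]+s*X[0]+c*X[1],X[2]])[0]-px)
    return np.array(r) if full else np.ravel(r)
for cams in((T,S),(T,),(S,)):
    f=least_squares(lambda q:res(q,cams=cams),[.5,.17,0],loss='soft_l1');print('jig',f.x[:2],np.degrees(f.x[2]))
    print(res(f.x,True,cams).round(1).tolist())
print('sleeve',atz(T,ft(64.5,391),.024),atz(S,fs(71,275),.024))
print('knob',atz(T,ft(698,344),.098),'collar S',atz(S,fs(397,471),.062),'knobtop S',atz(S,fs(397,391),.098))
print('stand',np.mean([atz(T,ft(*u),.056) for u in((655,298),(743,316),(720,405),(633,383))],0),np.array([atz(T,ft(*u),.056) for u in((655,298),(743,316))]))
print('handle',tri([ray(T,(427,212)),ray(S,(422,253))]),'plunger',tri([ray(T,(439,302)),ray(S,(351,325))]))
print('lidtab',tri([ray(T,ft(371,62)),ray(S,fs(400,30))]),'lid corners',tri([ray(T,ft(270,68)),ray(S,fs(345,28))]), 'hole',tri([ray(T,ft(370,97)),ray(S,fs(388,90))]))
E
```

```text
[[-0.      0.3039  0.9527]
 [-0.      0.9527 -0.3039]
 [-1.     -0.     -0.    ]]
jig [0.5054 0.1703] -1.4132292261176853
[[0.3, -0.2], [0.2, -0.1], [0.6, -0.1], [0.1, 0.2], [-0.1, 0.6], [0.2, 0.5], [0.6, 0.1], [0.5, -0.8], [0.4, -0.4], [-0.8, -1.5], [-0.2, 0.1], [-0.1, -1.0], [0.2, -0.5], [-0.4, -0.8]]
jig [0.5057 0.1708] -1.3302205930684061
[[0.0, -0.3], [-0.1, -0.2], [0.3, -0.3], [-0.2, 0.1], [-0.3, 0.4], [-0.1, 0.4], [0.3, -0.0]]
jig [0.5044 0.1682] -1.4290047109466637
[[0.6, -0.1], [0.4, 0.2], [-0.8, -0.8], [-0.2, 0.8], [-0.1, -0.3], [0.3, 0.2], [-0.3, -0.2]]
sleeve [0.454  0.3419 0.024 ] [0.4526 0.3406 0.024 ]
knob [ 0.4724 -0.0076  0.098 ] collar S [ 0.4668 -0.0197  0.062 ] knobtop S [ 0.4778 -0.0049  0.098 ]
stand [ 0.4724 -0.0096  0.056 ] [[ 0.5019  0.0079  0.056 ]
 [ 0.4913 -0.0416  0.056 ]]
handle [ 0.6364 -0.0539  0.1058] plunger [ 0.4739 -0.0823  0.0528]
lidtab [0.6009 0.1682 0.212 ] lid corners [0.5986 0.219  0.1994] hole [0.5914 0.1683 0.1768]
```

>>> drive_tool:
  plan:
    - [[0.78,-0.94,0,0.2,1],[0.78,-0.94,0,0.2,1],[0.78,-0.94,0,0.2,1],[0.78,-0.94,0,0.2,1],[0.78,-0.94,0,0.2,1]]

```text
t: 1.72
ee_pos: [0.2838, 0.5482, 0.2227]
orientation: [65.5, 90.0, 52.9]
contact_force: [-0.2, 0.4, 0.1]
finger_gap: 0.0879
```

>>> drive_tool:
  plan:
    - [[0.78,-0.94,0,0.2,1],[0.78,-0.94,0,0.2,1],[0.78,-0.94,0,0.2,1],[0.78,-0.94,0,0.2,1],[0.78,-0.94,0,0.2,1]]

```text
t: 2.13
ee_pos: [0.3619, 0.4541, 0.2228]
orientation: [68.4, 90.0, 60.8]
contact_force: [-0.1, 0.2, -1.0]
finger_gap: 0.0878
```

>>> drive_tool:
  plan:
    - [[0.78,-0.94,-0.6,0.2,1],[0.78,-0.94,-0.6,0.2,1],[0.78,-0.94,-0.6,0.2,1],[0.78,-0.94,-0.6,0.2,1],[0.78,-0.94,-0.6,0.2,0.5]]

```text
t: 2.55
ee_pos: [0.4399, 0.3602, 0.1624]
orientation: [50.5, 90.0, 47.9]
contact_force: [1.4, -0.4, 0.0]
finger_gap: 0.084
```

>>> drive_tool:
  plan:
    - [[0.5,-0.9,-0.5,0.2,0.2],[0,0,0,0,0.2],[0,0,0,0,0.2],[0,0,0,0,0.2]]

```text
t: 2.88
ee_pos: [0.4488, 0.3442, 0.1531]
orientation: [86.5, 89.9, 84.9]
contact_force: [-0.8, 0.3, 0.9]
finger_gap: 0.0577
```

>>> drive_tool:
  plan:
    - [[0.23,-0.13,-1,0,0.2],[0,0,-1,0,0.2],[0,0,-1,0,0.2],[0,0,-1,0,0.2],[0,0,-1,0,0.2]]

```text
t: 3.3
ee_pos: [0.4532, 0.3429, 0.0526]
orientation: [68.0, 89.9, 66.4]
contact_force: [0.1, 0.2, -0.1]
finger_gap: 0.0526
```

>>> drive_tool:
  plan:
    - [[0,0,0,0,0.2],[0,0,0,0,0.2]]

```text
t: 3.47
ee_pos: [0.4528, 0.3417, 0.0527]
orientation: [-170.2, 89.9, -171.8]
contact_force: [0.4, 0.3, -0.0]
finger_gap: 0.0527
```

```bash
python3 - <<'E'
from h import *
from scipy.spatial.transform import Rotation as Ro
o=manip.observe();print(o['ee_pos'],o['finger_gap']);print(Ro.from_euler('xyz',o['orientation'],degrees=True).as_matrix().round(3))
T=snap('top');S=snap('side')
e=o['ee_pos'];out=[]
def crop(p,c,k):
    x,y=int(c[0]),int(c[1]);w=50;im=p['color'][y-w:y+w,x-w:x+w,::-1]
    return cv2.resize(im,None,fx=4,fy=4,interpolation=cv2.INTER_CUBIC),(x-w,y-w)
for p in(T,S):
    q=proj(p,[e,[e[0],e[1],.024]]);im,of=crop(p,q[1],4)
    for a,c in zip(q,[(0,0,255),(255,0,255)]):
        u=(a-of)*4+1.5;cv2.circle(im,tuple(int(round(v)) for v in u),2,c,-1)
    print(q,of);out.append(im)
cv2.imwrite('pics/g1.png',np.hstack(out))
E
```

```text
[0.45275418 0.34170753 0.05265506] 0.05274054441643899
[[-0.001  0.028  1.   ]
 [-0.     1.    -0.028]
 [-1.    -0.    -0.001]]
[[216.40996417 314.43204122]
 [218.68433543 315.31644548]] (168, 265)
[[211.69244973 223.14831754]
 [213.19336961 236.10197951]] (163, 186)
```

View pics/g1.png

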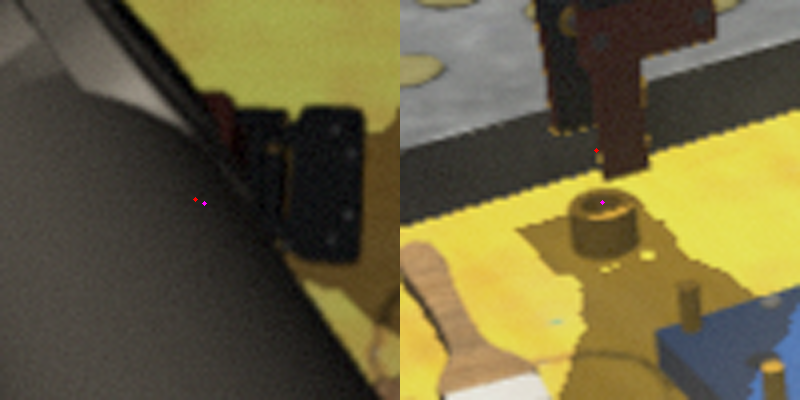

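The side view (right half) puts the finger tips' midpoint at (598,153), with the projected TCP at (596,150). The sleeve's top is about (605,200), with its predicted point at (602,202). The robot and cameras agree to about 1 pixel, so I'll descend and grip.

>>> drive_tool:
  plan:
    - [[0,0,-0.75,0,0.2],[0,0,-0.75,0,0.2],[0,0,-0.75,0,0.2],[0,0,0,0,0.2],[0,0,0,0,-1]]
  newtons: 20

```text
t: 3.98
ee_pos: [0.454, 0.341, 0.0086]
orientation: [57.5, 90.0, 55.9]
contact_force: [0.0, -0.5, 0.9]
finger_gap: 0.0489
```

>>> drive_tool:
  plan:
    - [[0,0,0,0,-1],[0,0,0,0,-1],[0,0,0,0,-1],[0,0,0,0,-1],[0,0,0,0,-1]]

```text
t: 4.4
ee_pos: [0.4546, 0.3414, 0.0091]
orientation: [47.7, 89.9, 46.0]
contact_force: [-0.2, 0.1, 7.1]
finger_gap: 0.0338
```

>>> drive_tool:
  plan:
    - [[0,0,0,0,-1],[0,0,0.5,0,-1],[0,0,1,0,-1],[0,0,1,0,-1],[0,0,1,0,-1]]

```text
t: 4.82
ee_pos: [0.4535, 0.34, 0.0789]
orientation: [-130.5, 90.0, -132.2]
contact_force: [0.9, 0.0, -0.9]
finger_gap: 0.0339
```

>>> drive_tool:
  plan:
    - [[0.29,-0.94,0,0,-1],[0.29,-0.94,0,0,-1],[0.29,-0.94,0,0,-1],[0.29,-0.94,0,0,-1],[0.29,-0.94,0,0,-1]]

```text
t: 5.23
ee_pos: [0.4828, 0.2455, 0.0784]
orientation: [29.5, 90.0, 27.8]
contact_force: [-0.2, -0.4, -1.4]
finger_gap: 0.0337
```

>>> drive_tool:
  plan:
    - [[0.29,-0.94,0,0,-1],[0.29,-0.94,0,0,-1],[0.29,-0.94,0,0,-1],[0.29,-0.94,0,0,-1],[0,0,0,0,-1]]

```text
t: 5.65
ee_pos: [0.507, 0.1664, 0.0783]
orientation: [-73.9, 89.9, -76.0]
contact_force: [-0.1, -0.8, -1.1]
finger_gap: 0.0335
```

>>> drive_tool:
  plan:
    - [[0,0,-0.5,0,-1],[0,0,-0.5,0,-1],[0,0,0,0,-1],[0,0,0,0,-1]]

```text
t: 5.98
ee_pos: [0.5047, 0.1723, 0.0566]
orientation: [-166.7, 89.9, -168.3]
contact_force: [-0.4, 0.5, -0.8]
finger_gap: 0.034
```

```bash
python3 - <<'E'
from h import *
rs=[]
for i in range(6):
    S=snap('side');o=manip.observe();rs.append(o['ee_pos'])
print(np.mean(rs,0),np.std(rs,0),o['contact_force'])
x,y=255,215
im=cv2.resize(S['color'][y:y+75,x:x+80,::-1],None,fx=8,fy=8,interpolation=cv2.INTER_CUBIC)
e=np.mean(rs,0);b=e[2]-.0085
th=np.linspace(0,6.28,60)
def ring(cx,cy,z,r,c):
    for u in proj(S,[[cx+r*np.cos(t),cy+r*np.sin(t),z] for t in th]):
        cv2.circle(im,tuple(int(round(v)) for v in (u-(x,y))*8+3.5),1,c,-1)
ring(e[0],e[1],b,.017,(0,0,255));ring(e[0],e[1],b+.024,.017,(0,0,255))
ring(.5054,.1697,.0205,.008,(0,255,0));ring(.5054,.1697,.036,.008,(0,255,0))
cv2.imwrite('pics/s2.png',im)
E
```

```text
[0.50574514 0.17195941 0.05759882] [0.00031085 0.00022568 0.00029302] [ 1.08207455e+00  3.30021344e-04 -1.22306068e+00]
```

View pics/s2.png

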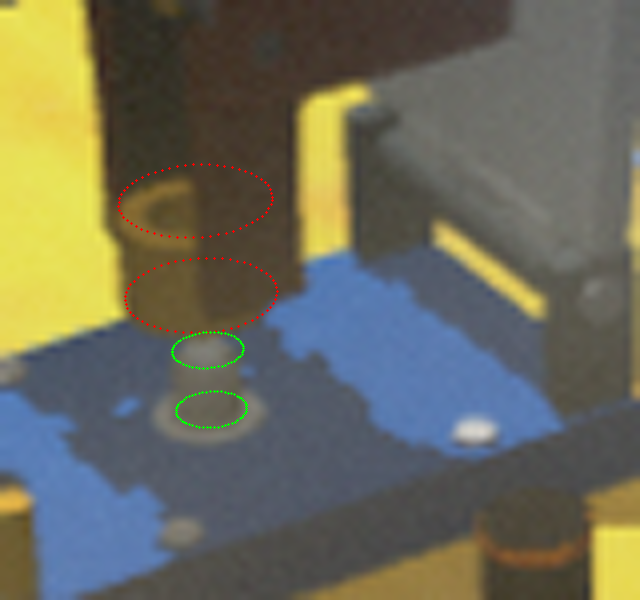

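The picture shows the gripped sleeve above the post. Post top is at (207,350) and seat at (210,412), both matching the green model rings. The sleeve is about 2 mm too far in +y, so I'll correct that and lower it.

>>> drive_tool:
  plan:
    - [[0,-0.11,0,0,-1],[0,0,-0.2,0,-1],[0,0,-0.2,0,-1],[0,0,-0.2,0,-1],[0,0,0,0,-1]]

```text
t: 6.7
ee_pos: [0.5053, 0.1688, 0.0447]
orientation: [-156.3, 89.9, -158.0]
contact_force: [0.6, 0.6, -0.9]
finger_gap: 0.034
```

>>> drive_tool:
  plan:
    - [[0,0,-0.15,0,-1],[0,0,-0.1,0,-1],[0,0,0,0,-1]]

```text
t: 6.95
ee_pos: [0.5058, 0.1691, 0.0402]
orientation: [-162.1, 90.0, -163.8]
contact_force: [0.3, 0.2, -1.2]
finger_gap: 0.0338
```

No contact at a depth already past the post's top, so it's on the post. I'll continue down.

>>> drive_tool:
  plan:
    - [[0,0,-0.2,0,-1],[0,0,-0.15,0,-1],[0,0,0,0,-1]]

```text
t: 7.2
ee_pos: [0.5057, 0.1691, 0.0331]
orientation: [-164.7, 90.0, -166.4]
contact_force: [-0.5, 1.9, -1.5]
finger_gap: 0.0338
```

>>> drive_tool:
  plan:
    - [[0,0,-0.1,0,-1],[0,0,-0.1,0,-1],[0,0,0,0,-1]]

```text
t: 7.45
ee_pos: [0.506, 0.1691, 0.0297]
orientation: [165.6, 90.0, 163.9]
contact_force: [0.0, 0.5, -0.7]
finger_gap: 0.0339
```

>>> drive_tool:
  plan:
    - [[0,0,-0.08,0,-1],[0,0,-0.05,0,-1],[0,0,0,0,-1]]

```text
t: 7.7
ee_pos: [0.5063, 0.169, 0.0288]
orientation: [34.5, 90.0, 32.8]
contact_force: [-5.8, -2.8, 20.4]
finger_gap: 0.034
```

>>> drive_tool:
  plan:
    - [[0,0,0,0,0.2],[0,0,0,0,0.2],[0,0,0,0,0.2],[0,0,0,0,0.2],[0,0,0.5,0,0.2]]

```text
t: 8.12
ee_pos: [0.5046, 0.1686, 0.0357]
orientation: [-153.9, 89.8, -155.6]
contact_force: [1.0, -0.6, -0.2]
finger_gap: 0.0526
```

>>> drive_tool:
  plan:
    - [[0,0,0.5,0,0.2],[0,0,1,0,0.2],[0,0,1,0,0.2],[0,0,1,0,0.2],[0,0,1,0,0.2]]

```text
t: 8.53
ee_pos: [0.5061, 0.1691, 0.129]
orientation: [28.7, 90.0, 27.0]
contact_force: [0.2, 0.3, 0.0]
finger_gap: 0.0529
```

>>> drive_tool:
  plan:
    - [[0,0,1,0,-1],[0,0,1,0,-1],[0,0,1,0,-1],[0,0,1,0,-1],[0,0,1,0,-1]]

```text
t: 8.95
ee_pos: [0.5058, 0.1689, 0.2292]
orientation: [29.7, 89.9, 28.0]
contact_force: [0.4, -1.0, 0.4]
finger_gap: 0.0228
```

>>> drive_tool:
  plan:
    - [[0,0,1,0,-1],[0,0,1,0,-1],[0,0,0,0,-1]]

```text
t: 9.2
ee_pos: [0.5078, 0.1697, 0.2722]
orientation: [28.1, 89.6, 26.4]
contact_force: [0.7, 0.5, -0.3]
finger_gap: 0.0027
```

```bash
python3 - <<'E'
from h import *
S=snap('side');T=snap('top');print(manip.observe()['ee_pos'])
x,y=255,150
im=cv2.resize(S['color'][y:y+150,x:x+100,::-1],None,fx=4,fy=4,interpolation=cv2.INTER_CUBIC)
th=np.linspace(0,6.28,60)
for u in proj(S,[[.5050+.017*np.cos(t),.169+.017*np.sin(t),z] for t in th for z in(.0205,.0445)]):
    cv2.circle(im,tuple(int(round(v)) for v in (u-(x,y))*4+1.5),0,(0,0,255),-1)
im2=cv2.resize(T['color'][200:350,250:350,::-1],None,fx=4,fy=4,interpolation=cv2.INTER_CUBIC)
cv2.imwrite('pics/s3.png',np.hstack([im,im2]))
E
```

```text
[0.50618109 0.16914581 0.2683437 ]
```

View pics/s3.png

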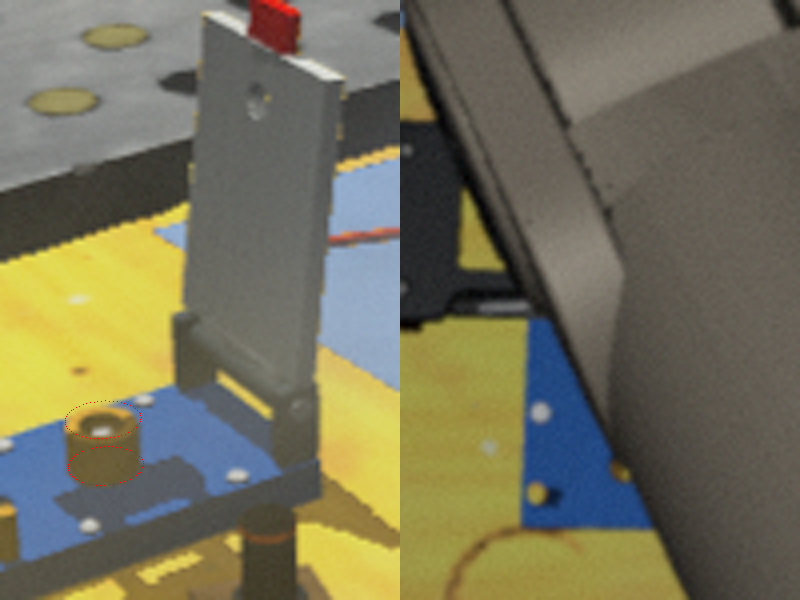

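The sleeve is fully seated: its outline matches the model rings at (103,440) and the post shows inside the bore. The lid is still upright. Now I'll go round behind it.

>>> drive_tool:
  plan:
    - [[0.96,0,0,0,-1],[0.96,0,0,0,-1],[0.96,0,0,0,-1],[0.96,0,0,0,-1],[0.96,0,0,0,-1]]

```text
t: 9.72
ee_pos: [0.6019, 0.1688, 0.2658]
orientation: [-156.8, 89.9, -158.5]
contact_force: [-0.0, 0.2, -0.2]
finger_gap: 0.0007
```

>>> drive_tool:
  plan:
    - [[0.96,0,0,0,-1],[0.96,0,0,0,-1],[0.96,0,0,0,-1],[0,0,-0.9,0,-1],[0,0,-0.9,0,-1]]

```text
t: 10.13
ee_pos: [0.6604, 0.1686, 0.2299]
orientation: [-51.1, 90.0, -52.9]
contact_force: [-0.3, -0.2, -1.5]
finger_gap: 0.0003
```

>>> drive_tool:
  plan:
    - [[0,0,-0.9,0,-1],[0,0,-0.9,0,-1],[0,0,-0.9,0,-1],[0,0,-0.9,0,-1],[0,0,0,0,-1]]

```text
t: 10.55
ee_pos: [0.6561, 0.1682, 0.1538]
orientation: [-159.4, 89.5, -161.1]
contact_force: [-0.4, -0.2, -0.6]
finger_gap: 0.0001
```

>>> drive_tool:
  plan:
    - [[-0.75,0,0,0,-1],[-0.75,0,0,0,-1],[-0.75,0,0,0,-1],[-0.75,0,0,0,-1],[0,0,0,0,-1]]

```text
t: 10.97
ee_pos: [0.5975, 0.1693, 0.1596]
orientation: [172.9, 89.9, 171.2]
contact_force: [0.3, -0.4, 0.4]
finger_gap: 0.0005
```

>>> drive_tool:
  plan:
    - [[-0.78,0,-0.08,0,-1],[-0.78,0,-0.08,0,-1],[-0.68,0,-0.25,0,-1],[-0.68,0,-0.25,0,-1],[0,0,0,0,-1]]

```text
t: 11.38
ee_pos: [0.5394, 0.1693, 0.1455]
orientation: [-170.9, 89.9, -172.5]
contact_force: [-0.8, -0.1, -0.2]
finger_gap: 0.0006
```

>>> drive_tool:
  plan:
    - [[-0.59,0,-0.41,0,-1],[-0.59,0,-0.41,0,-1],[-0.46,0,-0.55,0,-1],[-0.46,0,-0.55,0,-1],[0,0,0,0,-1]]

```text
t: 11.8
ee_pos: [0.4976, 0.1687, 0.1061]
orientation: [-155.7, 89.8, -157.4]
contact_force: [0.1, 0.4, 0.3]
finger_gap: 0.0002
```

>>> drive_tool:
  plan:
    - [[-0.31,0,-0.65,0,-1],[-0.31,0,-0.65,0,-1],[-0.13,0,-0.5,0,-1],[0,0,0,0,-1],[0,0,0,0,-1]]

```text
t: 12.22
ee_pos: [0.4846, 0.1689, 0.0714]
orientation: [-139.6, 89.9, -141.3]
contact_force: [0.1, 0.6, -0.4]
finger_gap: 0.0004
```

>>> drive_tool:
  plan:
    - [[-0.1,0,-0.5,0,-1],[0,0,-0.2,0,-1],[0,0,-0.1,0,-1],[0,0,0,0,-1]]

```text
t: 12.55
ee_pos: [0.4822, 0.1691, 0.0553]
orientation: [-155.1, 90.0, -156.8]
contact_force: [-0.7, -0.0, 1.1]
finger_gap: 0.0006
```

```bash
python3 - <<'E'
from h import *
S=snap('side');o=manip.observe();print(o['ee_pos'],o['contact_force'])
cv2.imwrite('pics/s4.png',cv2.resize(S['color'][170:320,210:410,::-1],None,fx=4,fy=4,interpolation=cv2.INTER_CUBIC))
E
```

```text
[0.48217653 0.16904655 0.05536911] [ 0.48169731 -0.01884496 -0.49307166]
```

View pics/s4.png

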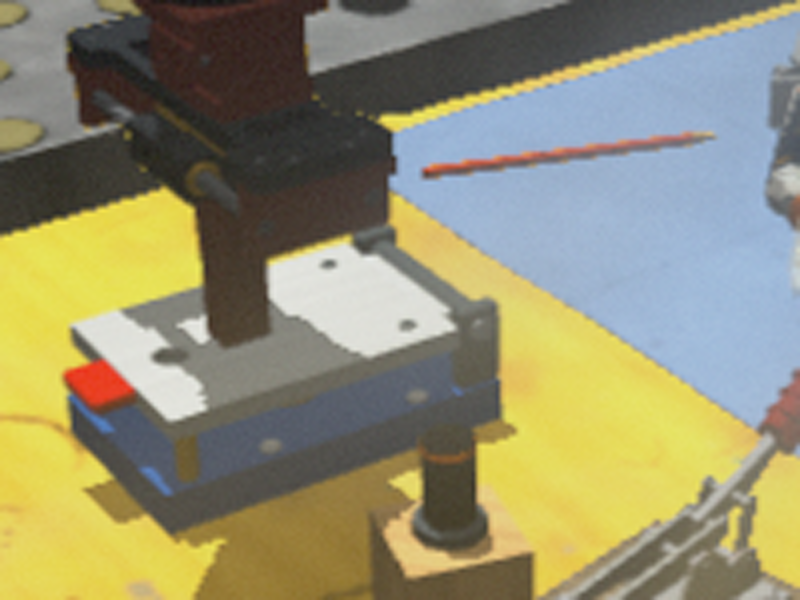

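The lid is down, apart from perhaps the last millimetre: hole at (172,355), tab at (100,383). I'll press gently to seat it.

>>> drive_tool:
  plan:
    - [[0,0,-0.08,0,-1],[0,0,-0.05,0,-1],[0,0,0,0,-1]]

```text
t: 12.85
ee_pos: [0.4824, 0.1691, 0.0547]
orientation: [93.4, 90.0, 91.7]
contact_force: [-5.5, -2.8, 22.4]
finger_gap: 0.0001
```

>>> drive_tool:
  plan:
    - [[0,0,0.5,0,-1],[0,0,1,0,-1],[0,0,1,0,0.2],[0,0,1,0,0.2],[0,-0.89,0.2,0,0.2]]

```text
t: 13.27
ee_pos: [0.4839, 0.1552, 0.1301]
orientation: [40.4, 89.6, 39.0]
contact_force: [1.2, 1.0, -0.1]
finger_gap: 0.0169
```

>>> drive_tool:
  plan:
    - [[-0.05,-0.89,0,0,0.2],[-0.05,-0.89,0,0,0.2],[-0.05,-0.89,0,0,0.2],[-0.05,-0.89,0,0,0.2],[-0.05,-0.89,0,0,0.2]]

```text
t: 13.68
ee_pos: [0.477, 0.0615, 0.1271]
orientation: [31.5, 90.0, 29.8]
contact_force: [0.2, -1.3, 0.2]
finger_gap: 0.0498
```

>>> drive_tool:
  plan:
    - [[-0.05,-0.89,0,0,0.2],[-0.05,-0.89,0,0,0.2],[-0.05,-0.89,0,0,0.2],[-0.05,-0.89,0,0,0.2],[0,0,0,0,0.2]]

```text
t: 14.1
ee_pos: [0.4726, -0.0125, 0.1271]
orientation: [-93.2, 89.9, -95.2]
contact_force: [0.2, 0.0, -1.1]
finger_gap: 0.0529
```

```bash
python3 - <<'E'
from h import *
rs=[]
for i in range(5):
    S=snap('side');rs.append(manip.observe()['ee_pos'])
e=np.mean(rs,0);print(e)
x,y=270,230
im=cv2.resize(S['color'][y:y+100,x:x+110,::-1],None,fx=6,fy=6,interpolation=cv2.INTER_CUBIC)
th=np.linspace(0,6.28,90)
def ring(cx,cy,z,r,c):
    for u in proj(S,[[cx+r*np.cos(t),cy+r*np.sin(t),z] for t in th]):
        cv2.circle(im,tuple(int(round(v)) for v in (u-(x,y))*6+2.5),0,c,-1)
for z,r in((.098,.011),(.062,.015),(.056,.015)): ring(.472,-.009,z,r,(0,255,0))
for u in proj(S,[e,[e[0],e[1],.098]]): cv2.circle(im,tuple(int(round(v)) for v in (u-(x,y))*6+2.5),2,(0,0,255),-1)
cv2.imwrite('pics/s5.png',im)
E
```

```text
[ 0.47317456 -0.00864866  0.12697695]
```

View pics/s5.png

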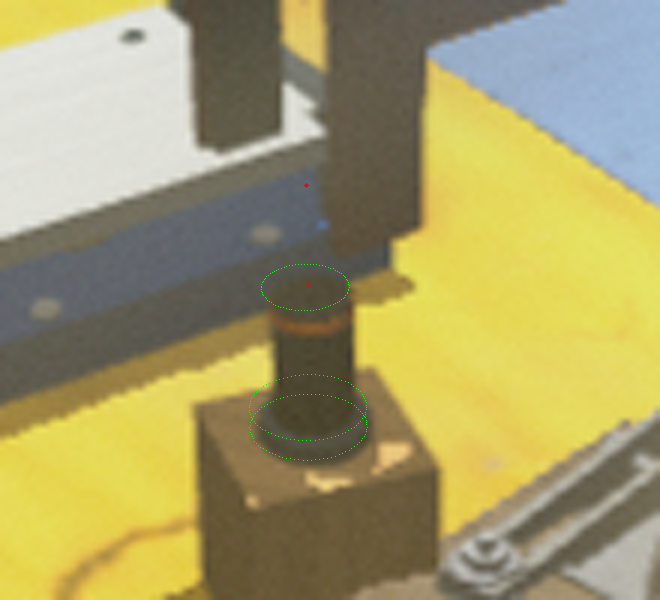

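Knob centred near (314,330) in the crop and collar near (312,430), within about 1–2 mm of the model rings. The finger tips' midpoint (309,191) has the same small bias, so alignment is good. Descending to grip the knob.

>>> drive_tool:
  plan:
    - [[0,0,-1,0,0.2],[0,0,-1,0,0.2],[0,0,-0.9,0,0.2],[0,0,0,0,0.2],[0,0,0,0,-1]]
  newtons: 50

```text
t: 14.77
ee_pos: [0.4726, -0.0081, 0.0684]
orientation: [-176.5, 89.9, -178.1]
contact_force: [0.3, 1.3, 1.7]
finger_gap: 0.0488
```

>>> drive_tool:
  plan:
    - [[0,0,0,0,-1],[0,0,0,0,-1],[0,0,0,0,-1],[0,0,0,0,-1],[0,0,0,0,-1]]

```text
t: 15.18
ee_pos: [0.4737, -0.0095, 0.0696]
orientation: [-14.1, 89.9, -15.8]
contact_force: [-0.3, -1.8, 4.7]
finger_gap: 0.0209
```

>>> drive_tool:
  plan:
    - [[0,0,0,0,-1],[0,0,0,0,-1],[0,0,0,0,-1]]

```text
t: 15.43
ee_pos: [0.4738, -0.0095, 0.0696]
orientation: [-10.5, 89.9, -12.3]
contact_force: [-0.9, -2.7, 6.1]
finger_gap: 0.0214
```

>>> drive_tool:
  plan:
    - [[0,0,0.4,0,-1],[0,0,0.8,0,-1],[0,0,1,0,-1],[0,0,1,0,-1],[0,0,1,0,-1]]

```text
t: 15.85
ee_pos: [0.4727, -0.0086, 0.1541]
orientation: [149.7, 90.0, 148.0]
contact_force: [-0.1, -0.6, -0.1]
finger_gap: 0.0212
```

>>> drive_tool:
  plan:
    - [[-0.12,0.9,0,0,-1],[-0.12,0.9,0,0,-1],[-0.12,0.9,0,0,-1],[-0.12,0.9,0,0,-1],[-0.12,0.9,0,0,-1]]

```text
t: 16.27
ee_pos: [0.4606, 0.0823, 0.1534]
orientation: [103.1, 90.0, 101.4]
contact_force: [0.2, 0.3, -0.5]
finger_gap: 0.0208
```

>>> drive_tool:
  plan:
    - [[-0.12,0.9,0,0,-1],[-0.12,0.9,0,0,-1],[-0.12,0.9,0,0,-1],[-0.12,0.9,0,0,-1],[-0.12,0.9,0,0,-1]]

```text
t: 16.68
ee_pos: [0.4485, 0.1722, 0.1533]
orientation: [143.5, 90.0, 141.8]
contact_force: [0.7, 0.4, -0.4]
finger_gap: 0.0214
```

>>> drive_tool:
  plan:
    - [[0,0,-0.5,0,-1],[0,0,-0.5,0,-1],[0,0,0,0,-1],[0,0,0,0,-1]]

```text
t: 17.02
ee_pos: [0.4484, 0.1694, 0.1319]
orientation: [-141.8, 89.8, -143.6]
contact_force: [-0.2, -0.2, -0.2]
finger_gap: 0.0211
```

```bash
cat > v.py <<'E'
from h import *
import sys
rs=[]
for i in range(5):
    S=snap('side');rs.append(manip.observe()['ee_pos'])
e=np.mean(rs,0);print(e)
x,y=235,185
im=cv2.resize(S['color'][y:y+100,x:x+100,::-1],None,fx=6,fy=6,interpolation=cv2.INTER_CUBIC)
th=np.linspace(0,6.28,90)
def ring(cx,cy,z,r,c):
    for u in proj(S,[[cx+r*np.cos(t),cy+r*np.sin(t),z] for t in th]):
        cv2.circle(im,tuple(int(round(v)) for v in (u-(x,y))*6+2.5),0,c,-1)
t=e[2]-.0634
for z,r in((t,.006),(t+.05,.015),(t+.04,.006),(t+.0,.0005)): ring(e[0],e[1],z,r,(0,0,255))
ring(.4503,.1710,.054,.008,(0,200,0));ring(.4503,.171,.054,.0005,(0,200,0))
cv2.imwrite('pics/'+sys.argv[1],im)
E
python3 v.py s6.png
```

```text
[0.44928683 0.17016615 0.13288066]
```

View pics/s6.png

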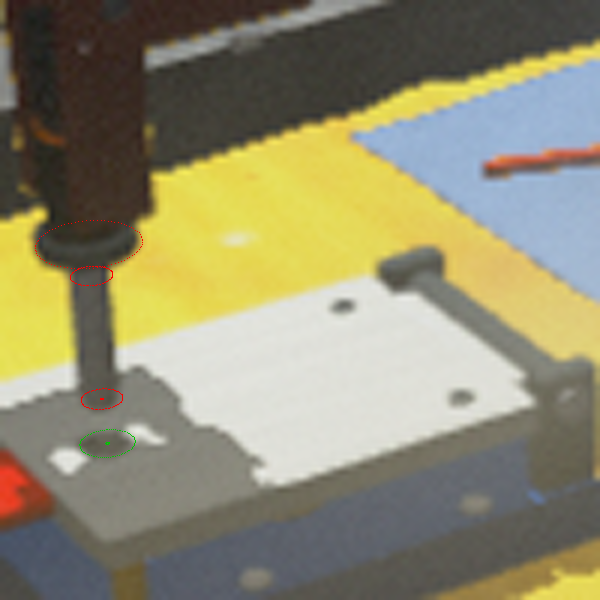

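Tip seen at about (98,392) with the model ring at (102,399). Hole centre is about (105,442), with the predicted point at (107,443). I'll shift about 1 mm in x and y, then lower gently.

>>> drive_tool:
  plan:
    - [[0.05,0.04,-0.3,0,-1],[0,0,-0.3,0,-1],[0,0,-0.1,0,-1],[0,0,0,0,-1]]

```text
t: 17.6
ee_pos: [0.4496, 0.1716, 0.118]
orientation: [-149.2, 89.9, -150.9]
contact_force: [-0.7, -0.1, -1.3]
finger_gap: 0.0213
```

>>> drive_tool:
  plan:
    - [[0,0,-0.15,0,-1],[0,0,-0.15,0,-1],[0,0,0,0,-1]]

```text
t: 17.85
ee_pos: [0.4498, 0.1718, 0.1123]
orientation: [-151.3, 90.0, -153.0]
contact_force: [0.3, -0.3, -0.9]
finger_gap: 0.0214
```

>>> drive_tool:
  plan:
    - [[0,0,-0.4,0,-1],[0,0,-0.4,0,-1],[0,0,-0.3,0,-1],[0,0,0,0,-1]]

```text
t: 18.18
ee_pos: [0.4496, 0.1717, 0.0894]
orientation: [-149.9, 89.9, -151.6]
contact_force: [0.4, 1.0, -1.3]
finger_gap: 0.021
```

>>> drive_tool:
  plan:
    - [[0,0,-0.15,0,-1],[0,0,-0.15,0,-1],[0,0,0,0,-1]]

```text
t: 18.43
ee_pos: [0.4497, 0.1717, 0.0843]
orientation: [-152.4, 89.9, -154.1]
contact_force: [-0.0, -0.7, -0.9]
finger_gap: 0.0215
```

>>> drive_tool:
  plan:
    - [[0,0,-0.15,0,-1],[0,0,-0.1,0,-1],[0,0,0,0,-1]]

```text
t: 18.68
ee_pos: [0.45, 0.1719, 0.0796]
orientation: [-163.8, 90.0, -165.5]
contact_force: [0.7, -0.7, -1.4]
finger_gap: 0.0209
```

>>> drive_tool:
  plan:
    - [[0,0,-0.15,0,-1],[0,0,-0.15,0,-1],[0,0,0,0,-1]]

```text
t: 18.93
ee_pos: [0.4501, 0.172, 0.0734]
orientation: [140.0, 90.0, 138.3]
contact_force: [0.5, -0.0, -1.8]
finger_gap: 0.0213
```

In the guide hole without force. Collar contact is expected at a TCP height of about 0.067.

>>> drive_tool:
  plan:
    - [[0,0,-0.15,0,-1],[0,0,-0.1,0,-1],[0,0,0,0,-1]]
  newtons: 60

```text
t: 19.18
ee_pos: [0.4502, 0.1719, 0.0686]
orientation: [166.9, 90.0, 165.2]
contact_force: [0.0, 0.0, -0.2]
finger_gap: 0.0213
```

>>> drive_tool:
  plan:
    - [[0,0,-0.07,0,-1],[0,0,0,0,-1],[0,0,0,0,-1]]

```text
t: 19.43
ee_pos: [0.4503, 0.172, 0.0682]
orientation: [52.1, 90.0, 50.4]
contact_force: [-2.8, -1.5, 9.1]
finger_gap: 0.0212
```

>>> drive_tool:
  plan:
    - [[0,0,-0.05,0,-1],[0,0,0,0,-1],[0,0,0,0,-1],[0,0,0,0,-1]]

```text
t: 19.77
ee_pos: [0.4504, 0.1719, 0.068]
orientation: [60.1, 90.0, 58.4]
contact_force: [-5.3, -2.8, 19.4]
finger_gap: 0.0216
```

```bash
python3 v.py s7.png; python3 -c "
from h import *
for i in range(4): snap('side');o=manip.observe();print(o['ee_pos'],o['contact_force'],o['finger_gap'])"
```

```text
[0.45036244 0.17194785 0.06796519]
[0.45036336 0.17193814 0.06798131] [-5.01321073 -1.94869648 19.36628345] 0.021108251710767325
[0.4503638  0.17195015 0.06797623] [-5.0600947 -2.987369  18.7593841] 0.021091212472867188
[0.45034247 0.17193803 0.0679449 ] [-4.5074765  -1.51918523 19.42748668] 0.021355324880222168
[0.45037537 0.17195574 0.06796845] [-4.20770912 -2.55860538 18.65796413] 0.020990608688663776
```

View pics/s7.png

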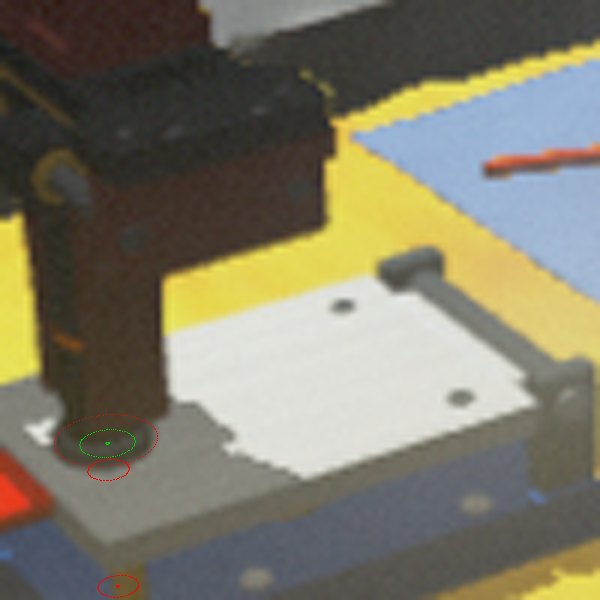

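The collar, at (105,442), sits on the lid, and the press holds steady at about 19 N. I'll press a little harder and hand in.

>>> drive_tool:
  plan:
    - [[0,0,-0.04,0,-1],[0,0,0,0,-1],[0,0,0,0,-1],[0,0,0,0,-1]]

```text
t: 20.55
ee_pos: [0.4504, 0.172, 0.0678]
orientation: [67.9, 90.0, 66.1]
contact_force: [-7.3, -3.1, 27.5]
finger_gap: 0.0208
```

```bash
python3 -c "
from h import *
snap('side');o=manip.observe();print(o['t'],o['ee_pos'],o['contact_force'],o['finger_gap'])
print(manip.close_job())"
```

```text
20.6 [0.45037764 0.17194592 0.0677931 ] [-7.2038553  -3.36025518 28.02325259] 0.02096840430394703
the job is handed in; nothing more can be done
None
```

The job is done and handed in at 20.6 s of the 72 s allowed. The sleeve is seated on the post and released, the lid is shut, and the pin is through both holes with its collar on the lid. I finished still gripping the knob and pressing down.

- **Sleeve:** It went down with no force until the seat. After release, the picture showed it matching the seated outline.
- **Lid:** It was pushed shut until it stopped with 22 N of contact force.
- **Pin:** The tip passed the lid and base holes without force. The last picture shows the collar on the lid.
- **Final press:** The arm holds about 28 N down, plus about 8 N sideways, with a 60 N grip on the knob. The finger opening reads 21 mm against the 22 mm knob.
- **Bystanders:** I moved neither the cup nor the brush, and no path came near them. I took no last picture of them.

No check failed. The only disagreement was that the two cameras differed by about 1–2 mm, and the fits tolerated that.

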